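Refill a flap-topped bead jar from a chute

TASK

Pick up the bead chute by its wooden fin without spilling the five steel beads, and hook its spout over the low wall of the jar's filler neck, level, so that it bears firmly on the wall with its beak inside the neck; how far the neck stands out of the lid you must feel. Keep it bearing on that wall with about 5 N, never ramming it or shoving the jar, while you tip it spout-down by 35 degrees or so: the beak pushes the sprung flap open and the beads run into the jar. Then lift it off and stand the empty chute on its feet on the table, clear of the jar; leave the bead tub, glue bottle and eraser alone.

Things in the scene. Friction and masses are not known exactly. Their poses are not given: they have to be found in the camera images.
- chute: Straight aluminium channel standing on two feet, 142 long, 26 wide outside, 20 inside, walls to 42 high, open on top and at the spout end; 0.2 kg, holding the five beads. Origin: on the table plane between the feet, mid-length; +x towards the spout, z up. Its flat underside is at z = 10. The front foot (x = 44 to 49, 24 wide) is also the hook's stop; the rear foot is at x = -60, 48 wide.
- chute_grip (a point): Point in the upright wooden fin to hold, on the mid-plane, 12 behind the chute's origin and 69 above its feet; axes parallel to the chute's. The fin stands on a bridge over the channel: 36 long along the chute's x, 12 thick across, 46 to 84 above the feet.
- chute_rest (a point): Point on the flat underside of the channel, 51 ahead of the chute's origin and 10 up, 2 ahead of the front foot's front face: hooked fully on, it lies on the middle of the low wall's top (jar x = -22, y = 0), the foot outside that wall and the beak inside the neck. Pushing the beak down on the flap takes up to 2 N; only the wall bears more.
- chute_tip (a point): Middle of the spout's floor edge, 71 ahead of the chute's origin and 21 up. The beak under it is a cross strip 4 thick, 20 wide, reaching down 8 below the underside. The beads lie in a pocket (floor 8 lower than the spout's) behind a 20 degree ramp, so they run out only when tipped spout-down well over 20 degrees.
- jar: Square glass jar, 88 x 88, with a black lid (92 x 92, top at z = 98) and in it a rectangular filler neck; loose, partly full of like beads, 1.05 kg: a sideways push of some 5 N slides it. Origin: centre of the underside; +x from the neck's low wall to its far, highest wall, z up. The chute comes in over the low wall pointing along the jar's +x, above that wall's middle (y = 0).
- jar_lid (a point): Middle of the lid's top. The neck, 34 wide and 42 long inside (jar x = -20 to 22), walls 4 thick, is a tight push fit in the lid and sits deeper or prouder each time (not measured): its low wall (x = -24 to -20) tops out 14 to 30 above the lid, the side walls 10 higher, the far wall 16 higher. 5 below the low wall's top a light sprung flap, 38 long, hinges down from it.
- bead0_center (a point): Centre of steel bead 0, a 14 diameter ball of 11.5 g, in the chute's pocket at the start, in a row.
- bead1_center (a point): Centre of steel bead 1, a 14 diameter ball of 11.5 g, in the chute's pocket at the start, in a row.
- bead2_center (a point): Centre of steel bead 2, a 14 diameter ball of 11.5 g, in the chute's pocket at the start, in a row.
- bead3_center (a point): Centre of steel bead 3, a 14 diameter ball of 11.5 g, in the chute's pocket at the start, in a row.
- bead4_center (a point): Centre of steel bead 4, a 14 diameter ball of 11.5 g, in the chute's pocket at the start, in a row.
- bead_stack: Round clear bead tub with a cream lid, 73 diameter, 96 high, loose bystander; origin at its underside. It and the jar may have exchanged places.
- glue_bottle: Black glue bottle with a long nozzle, 24 x 40, 138 high, loose bystander; origin at its underside.
- eraser: Cream eraser, 24 x 58 x 14, loose bystander; origin at its underside.

How it is judged:
By the outcome, as a careful person would: the job done as asked, in the order asked, and still so for the second after the job is handed in, with the robot touching nothing.
It also fails if it takes over 66 s, if anything falls off the work surface, if the arm or the gripper's body presses on something with over 40 N, if the wrist force passes 120 N, or if a joint passes its speed limit or range.

ROBOT

A 6-joint arm with a two-finger parallel gripper is mounted at the origin on a cart in front of the work surface, level with it; the furniture and walls round the work are solid. World frame = base frame: x ahead of the robot, y to its left, z up, the work surface at z = 0. Lengths are in mm, angles in rad, forces in N, time in s.
With the tool pointing down it reaches from about 275 to 1000 mm from the base axis. Payload 8.4 kg.
Tool frame: the origin (TCP) lies at the very end of the fingers, on their centre line; the grasp point (between the pads) lies 19 mm behind it; z points along the fingers, y is the line along which they close (so a half turn about z gives the same grasp; the last joint's range is limited). The gripper opens to 85 mm and grips with 20 to 120 N. Pads are 22 mm wide; open, the fingers measure 114 mm over their backs; the gripper's body (76 mm by 85 mm) begins 54 mm behind the grasp point. The pads swing forward as they close: fully open they stand 13 mm farther back than shut.
Start: joints at [-1.217, 0.353, 1.633, -0, 1.155, -0.002], TCP at [217.711, -585.858, 231.281] pointing down, gripper open.
Joint ranges: [-2.63, 2.63], [-0.92, 2.1], [0.06, 2.66], [-1.3, 4.44], [0, 2.69], [-3.02, 3.02]. Speed limits (rad/s): [2.22, 2.22, 2.79, 3.14, 3.14, 3.14].

INTERFACE

Orientations are given as [roll, pitch, yaw] about the fixed x, y, z axes, in that order (R = Rz(yaw) Ry(pitch) Rx(roll)).
In Python, from rig import sensors, grab_frame, camera_params, order gives the robot as it stands. The module is installed in compiled form; this text tells all that it offers.
- The arm moves only by the tool move_arm, never from a script. Its argument "motion" is a list of rows, each a list of 7 numbers: the turn, a rotation vector about the tool's x, y, z in rad, then the shift along the tool's x, y, z in m, then the finger opening in m, from 0 to 0.0854. A call has 1 to 8 rows; each row is the pose to reach, as a shift and turn from the pose commanded when the call began, along the tool's axes at that moment; what a row does not reach only later rows make up. A row lasts 1/8 s, in which the tool goes at most 62.5 mm and 10.7 degrees, less where a joint would pass 70% of its speed; a pose out of reach is approached as far as the arm can. A call with a gripper value outside its range is refused whole. The fingers move at their own pace and stop on an object; "grip_force" is the grip in N (left out, the last holds). Time passes only in rows, so rows that repeat a pose let the fingers close. It gives the time, the measured TCP pose, the force, the opening and the grip force at its end, in the units of the state.
- sensors.sense(): the state, without advancing time (a new reading comes with each control period).
- grab_frame(name): name is "side" or "top"; returns (picture, depth): 480x640x3 uint8, red, green, blue; 480x640 float32, mm along the optical axis (not along the pixel's ray), 0 where there is no reading.
- camera_params(name): a dict with "camera_matrix" (3x3 intrinsics, pixels), "k1" (the pictures are not rectified: a ray, as slopes to the right and down, at radius r is drawn at 1 + k1 r^2 times it, then the intrinsics apply), "world_from_camera" (4x4, takes a point from camera to world coordinates). Camera axes: x right, y down, z forward; pixel columns grow to the right and rows downward; lengths in mm; the calibration is good to about 2 mm. A picture is of the moment at which its call begins. camera_params takes no time and is no camera call.
- order.sign_off(): hands the job in; it is judged then, once.
The state is a dict: "clock": time; "qpos": joint angles; "qvel": joint speeds; "joint_efforts": joint torques, N m; "eef_pos": TCP position; "tcp_rot": TCP orientation; "contact_force": force on the tool from outside, world axes, zero at the start; "wrist_torque": the same for the moment, N m; "opening": opening from 0.0 (shut) to 1.0 (fully open); "grasp_force": force on a finger pad.
Only numpy, scipy, OpenCV 4.12 (cv2) and the standard library are available. Lean on these libraries where they do the work, as an engineer would, in place of code of your own. Each camera call takes 0.05 s, during which the arm holds its last target. There are 200 camera calls.

## Working session

There is one attempt and no reset: what is moved stays moved. The work goes in short steps, Python scripts to look and compute and a tool call to move; the robot and the scene stay as the last step left them, time stands still between calls to the robot, and variables do not carry over. Pictures are saved under pics/ and viewed, at most 10 in all, crops included, and the job is handed in when it is done.

Besides the shell and the picture viewer there is one more tool, called after "Request:" as a command line: name --pt "numbers of a row" for each row, then --argument value for the rest. move_arm: Moves the arm, as the interface text tells. Its arguments: {"type":"object","properties":{"motion":{"type":"array","items":{"type":"array","items":{"type":"number"}}},"grip_force":{"type":"number"}},"required":["motion"]}

```bash
mkdir -p pics
python3 - <<'E'
from rig import sensors, grab_frame, camera_params
import numpy as np, cv2
for n in("side","top"):
    p,d=grab_frame(n); np.savez(f"{n}0.npz",p=p,d=d); cv2.imwrite(f"pics/{n}0.png",p[:,:,::-1])
    c=camera_params(n); print(n,c["k1"],np.round(c["camera_matrix"],1).tolist(),np.round(c["world_from_camera"],3).tolist(),(d>0).mean())
print(sensors.sense())
E
```

```text
side 0.049179313863243625 [[517.5, 0.0, 317.5], [0.0, 517.5, 240.2], [0.0, 0.0, 1.0]] [[-0.999, 0.033, -0.009, 514.087], [0.026, 0.549, -0.835, 803.306], [-0.023, -0.835, -0.55, 571.492], [0.0, 0.0, 0.0, 1.0]] 0.9960514322916667
top -0.10333827258134876 [[452.2, 0.0, 322.9], [0.0, 452.2, 240.2], [0.0, 0.0, 1.0]] [[-0.057, -0.976, 0.211, 335.974], [-0.998, 0.056, -0.011, 69.995], [-0.002, -0.211, -0.977, 948.367], [0.0, 0.0, 0.0, 1.0]] 0.9960709635416667
{'clock': 0.1, 'qpos': array([-1.21739354e+00,  3.53568019e-01,  1.63403994e+00, -3.40231022e-05,
        1.15521863e+00, -2.37073577e-03]), 'qvel': array([-0.00065412, -0.00104235, -0.00212631,  0.00189797, -0.00113251,
       -0.00044834]), 'joint_efforts': array([-5.66693434e-04, -6.06360841e+01, -3.42822504e+01, -1.39583885e-04,
        3.98001837e-03, -1.56808608e-05]), 'eef_pos': array([ 217.55853829, -585.46287157,  230.65203287]), 'tcp_rot': array([-3.14035864e+00,  2.81847627e-05,  3.55787291e-01]), 'contact_force': array([ 0.13180462,  0.90057161, -1.27019126]), 'wrist_torque': array([-0.02012161, -0.03014102, -0.02626216]), 'grasp_force': 0.0, 'opening': 1.0014274583087674}
```

View pics/side0.png

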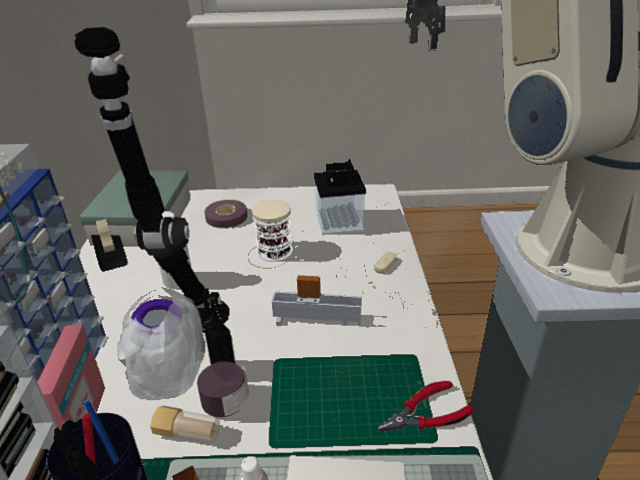

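View pics/top0.png

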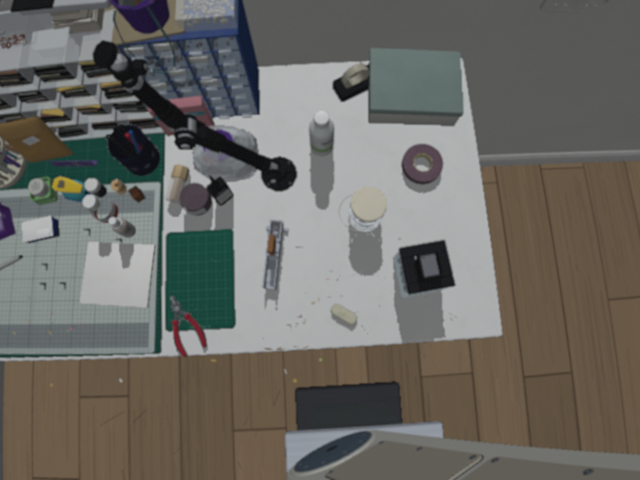

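The side view shows the chute at about (317,307), with its fin at (308,286), and the jar at (340,200). In the top view the chute is at (273,256) with its fin at (271,243), and the jar lid is at (427,268). The fin sits off-centre towards the robot's far side, so the spout points at the robot. Next I'll zoom in and build point clouds.

```bash
cat > h.py <<'E'
from rig import sensors, grab_frame, camera_params
import numpy as np, cv2
def rays(n,uv):
    c=camera_params(n);K=c["camera_matrix"];k=c["k1"]
    d=(np.asarray(uv,float)-[K[0][2],K[1][2]])/[K[0][0],K[1][1]]
    u=d.copy()
    for _ in range(20): u=d/(1+k*(u**2).sum(-1,keepdims=True))
    return np.concatenate([u,np.ones(u.shape[:-1]+(1,))],-1),np.array(c["world_from_camera"])
def cloud(n,d):
    v,u=np.mgrid[0:480,0:640]
    r,T=rays(n,np.stack([u,v],-1))
    return (r*d[...,None])@T[:3,:3].T+T[:3,3]
def onplane(n,uv,z):
    r,T=rays(n,uv);w=r@T[:3,:3].T;o=T[:3,3]
    return o+w*((z-o[2])/w[...,2])[...,None]
E
python3 - <<'E'
from h import *
im=[]
for n,boxes in(("top",((240,205,70,100),(390,230,75,70))),("side",((255,265,125,70),(300,155,75,85)))):
    f=np.load(f"{n}0.npz");P=cloud(n,f["d"])
    ch,jr=[P[y:y+h,x:x+w].reshape(-1,3) for x,y,w,h in boxes]
    cc=[f["p"][y:y+h,x:x+w].reshape(-1,3).astype(int) for x,y,w,h in boxes]
    for x,y,w,h in boxes: 
        im.append(cv2.resize(f["p"][y:y+h,x:x+w,::-1],(400,300),interpolation=cv2.INTER_CUBIC))
    print(n,"table z",np.median(ch[:,2][ch[:,2]<8]))
    fin=(cc[0][:,0]>cc[0][:,2]+50)&(ch[:,2]>40); print("fin",fin.sum(),ch[fin].min(0),ch[fin].max(0),np.median(ch[fin],0))
    b=ch[(ch[:,2]>30)&(ch[:,2]<50)&(abs(ch[:,0]-500)<150)]; print("body",len(b),cv2.minAreaRect(b[:,:2].astype(np.float32)),np.percentile(b[:,2],[50,95]))
    for lo,hi in((92,103),(105,117),(117,125),(125,150)):
        b=jr[(jr[:,2]>lo)&(jr[:,2]<hi)]
        if len(b)>5:print("jar",lo,hi,len(b),cv2.minAreaRect(b[:,:2].astype(np.float32)),np.median(b,0))
cv2.imwrite("pics/crops.png",np.vstack([np.hstack(im[:2]),np.hstack(im[2:])]))
E
```

```text
top table z -0.6943783331012696
fin 56 [335.97373743  69.99541974  80.44158406] [537.59318972 167.0407567  948.36671938] [521.04744878 162.80137317  83.29163802]
body 325 ((511.1915283203125, 165.79067993164062), (26.87407684326172, 142.13839721679688), 82.47237396240234) [41.32565835 47.07313108]
jar 92 103 1550 ((457.77685546875, -134.7036895751953), (90.8659439086914, 92.70887756347656), 6.711679458618164) [ 453.80030085 -126.04144434   97.08636658]
jar 105 117 417 ((456.29656982421875, -132.9959716796875), (49.00442123413086, 42.151912689208984), 7.931873321533203) [ 458.96906282 -136.02474874  112.06914528]
jar 117 125 85 ((456.3648376464844, -135.304443359375), (47.949913024902344, 43.1845703125), 6.895355701446533) [ 463.43593243 -126.48713939  120.42842239]
jar 125 150 150 ((456.293701171875, -135.745849609375), (47.852752685546875, 42.905433654785156), 6.996610641479492) [ 443.23327249 -136.13936811  127.92459194]
side table z -0.26927836040215425
fin 447 [506.61656843 159.54087625  49.14191212] [541.13846485 803.30581457 571.492461  ] [523.61675362 170.30281588  71.22648189]
body 1169 ((511.7884216308594, 168.29763793945312), (31.185239791870117, 141.55606079101562), 82.15155029296875) [38.09709655 46.49231752]
jar 92 103 723 ((457.55999755859375, -131.80685424804688), (92.28300476074219, 95.24880981445312), 6.519065856933594) [ 462.56161587 -109.39363725   97.39194686]
jar 105 117 218 ((458.0148620605469, -132.59788513183594), (48.90700912475586, 47.97785186767578), 10.69237995147705) [ 458.25413394 -116.03224115  112.55006803]
jar 117 125 189 ((457.31329345703125, -132.02285766601562), (49.03249740600586, 46.576927185058594), 7.3372392654418945) [ 456.46319998 -116.809455    120.77086379]
jar 125 150 114 ((456.7314453125, -132.8957061767578), (48.46660614013672, 46.568939208984375), 5.637730598449707) [ 448.06539116 -128.77613276  127.24953523]
```

View pics/crops.png

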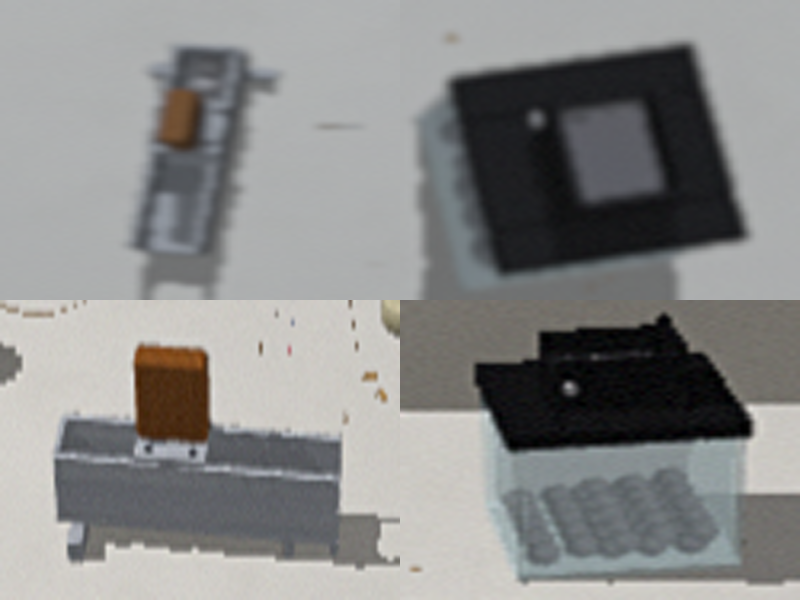

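The crops show the spout end nearest the robot (bottom of the top view) and the wide rear foot at the far end. On the jar, the neck's high wall peaks at the right of the side view, towards the robot. So the low wall is on the +x world side and jar +x points at the robot. I'll check this with height profiles, and check for obstacles.

Run:
```python
from h import *
a=np.radians(7);X=np.array([-np.cos(a),-np.sin(a)]);Y=np.array([-X[1],X[0]])
for n in("top","side"):
    f=np.load(f"{n}0.npz");P=cloud(n,f["d"]);ok=f["d"]>0
    q=P[...,:2]-[457.5,-133.5];x=q@X;y=q@Y;z=P[...,2]
    for lo in range(-30,34,4):
        m=ok&(x>=lo)&(x<lo+4)&(abs(y)<14);s=ok&(x>=lo)&(x<lo+4)&(abs(y)<24)
        print(n,lo,m.sum(),np.round(np.percentile(z[m],[10,50,90]),0) if m.sum()>2 else '',"| all max",np.round(z[s].max(),0) if s.any() else '')
f=np.load("top0.npz");P=cloud("top",f["d"]);ok=f["d"]>0
for x0 in range(350,800,50):
    r=[]
    for y0 in range(-350,400,50):
        m=ok&(P[...,0]>=x0)&(P[...,0]<x0+50)&(P[...,1]>=y0)&(P[...,1]<y0+50); r.append(int(np.percentile(P[m][:,2],99)) if m.any() else -1)
    print(x0,r)
```

```text
top -30 24 [96. 97. 98.] | all max 100.0
top -26 10 [114. 116. 118.] | all max 128.0
top -22 29 [111. 116. 119.] | all max 129.0
top -18 29 [110. 112. 114.] | all max 129.0
top -14 28 [110. 112. 113.] | all max 128.0
top -10 29 [110. 112. 113.] | all max 130.0
top -6 28 [110. 112. 113.] | all max 129.0
top -2 27 [110. 112. 114.] | all max 129.0
top 2 30 [109. 111. 114.] | all max 127.0
top 6 28 [110. 112. 114.] | all max 129.0
top 10 28 [111. 112. 114.] | all max 129.0
top 14 30 [111. 113. 114.] | all max 129.0
top 18 8 [111. 122. 134.] | all max 136.0
top 22 61 [ 99. 129. 135.] | all max 136.0
top 26 29 [96. 97. 99.] | all max 100.0
top 30 28 [ 95.  97. 100.] | all max 101.0
side -30 11 [97. 98. 98.] | all max 100.0
side -26 34 [ 97. 107. 117.] | all max 127.0
side -22 4 [116. 116. 117.] | all max 129.0
side -18 0  | all max 128.0
side -14 0  | all max 127.0
side -10 3 [113. 114. 125.] | all max 128.0
side -6 1  | all max 128.0
side -2 2  | all max 128.0
side 2 0  | all max 128.0
side 6 1  | all max 128.0
side 10 0  | all max 127.0
side 14 1  | all max 126.0
side 18 12 [121. 128. 133.] | all max 133.0
side 22 18 [119. 132. 134.] | all max 135.0
side 26 2  | all max 97.0
side 30 11 [96. 97. 98.] | all max 99.0
350 [2, 2, 3, 2, 2, 3, 2, 16, 5, 3, 3, 3, 5, 15, 16]
400 [1, 2, 3, 132, 134, 99, 3, 11, 2, 3, 41, 3, 5, 6, 13]
450 [1, 2, 2, 128, 127, 99, 2, 3, 2, 3, 43, 3, 5, 5, 5]
500 [2, 3, 2, 99, 98, 3, 2, 3, 3, 40, 85, 3, 5, 5, 5]
550 [3, 3, 3, 2, 3, 97, 99, 94, 3, 42, 42, 3, 5, 5, 5]
600 [2, 3, 3, 2, 3, 97, 99, 4, 3, 3, 3, 3, 127, 50, 48]
650 [2, 3, 21, 22, 22, 3, 3, 3, 3, 52, 129, 221, 441, 477, 46]
700 [2, 2, 20, 22, 22, 3, 3, 134, 135, 51, 129, 219, 441, 478, 35]
750 [1, 72, 71, 71, 63, 3, 3, 137, 137, 3, 78, 111, 117, 2, 4]
```

```bash
cat >> h.py <<'E'
from scipy.spatial.transform import Rotation as Ro
def plan(pos,yaw,tilt=0,s=None):
    """tilt: spout-down deg for chute +x = -tool x"""
    s=s or sensors.sense(); R0=Ro.from_euler("xyz",s["tcp_rot"])
    # chute y axis in world (chute x = -tool x)
    R=Ro.from_euler("z",yaw,degrees=True)*Ro.from_euler("y",-tilt,degrees=True)*Ro.from_euler("x",180,degrees=True)
    print("turn",np.round((R0.inv()*R).as_rotvec(),4),"shift m",np.round(R0.inv().apply(np.array(pos)-s["eef_pos"])/1000,4))
E
python3 -c "
from h import *
plan([523.3,164.6,160],-7.6);plan([523.3,164.6,51],-7.6)"
```

```text
turn [-1.200e-03  3.000e-04  4.884e-01] shift m [ 0.5479 -0.5965  0.0714]
turn [-1.200e-03  3.000e-04  4.884e-01] shift m [ 0.5479 -0.5964  0.1804]
```

Request:
move_arm --pt "0 0 0.06 0.034 -0.037 0 0.085" --pt "0 0 0.12 0.072 -0.078 0 0.085" --pt "0 0 0.18 0.114 -0.124 0 0.085" --pt "0 0 0.24 0.156 -0.17 0 0.085" --pt "0 0 0.3 0.198 -0.216 0 0.085" --pt "0 0 0.36 0.24 -0.262 0 0.085" --pt "0 0 0.42 0.282 -0.308 0 0.085" --pt "0 0 0.488 0.324 -0.354 0 0.085"

```text
clock: 1.1
eef_pos: [398.4, -139.3, 231.4]
tcp_rot: [3.141, -0.0, -0.135]
contact_force: [1.2, -0.6, 0.5]
opening: 0.996
grasp_force: 0.0
```

Request:
move_arm --pt "0 0 0 0.057 0.021 0 0.06" --pt "0 0 0 0.057 0.021 0 0.06"

```text
clock: 1.35
eef_pos: [455.1, -169.6, 231.1]
tcp_rot: [3.141, -0.001, -0.129]
contact_force: [-1.4, 0.2, 0.4]
opening: 0.702
grasp_force: 0.0
```

```bash
python3 -c "
from h import *
plan([523.3,164.6,160],-7.6);s=sensors.sense();print(s['clock'],s['eef_pos'],s['tcp_rot'],s['contact_force'])"
```

```text
turn [ 0.0005 -0.0015  0.0032] shift m [ 0.0244 -0.3403  0.0709]
1.35 [ 455.07623218 -169.6083803   231.06821043] [ 3.14104293e+00 -1.45609505e-03 -1.29464052e-01] [-1.36694644  0.24983024  0.38381398]
```

Request:
move_arm --pt "0 0 0 0.003 -0.04 0 0.06" --pt "0 0 0 0.007 -0.095 0.0 0.06" --pt "0 0 0 0.011 -0.15 0.01 0.06" --pt "0 0 0 0.015 -0.205 0.02 0.06" --pt "0 0 0 0.019 -0.26 0.04 0.06" --pt "0 0 0.003 0.022 -0.31 0.06 0.06" --pt "0 0 0.003 0.0244 -0.3403 0.07 0.06" --pt "0 0 0.003 0.0244 -0.3403 0.07 0.06"

```text
clock: 2.35
eef_pos: [520.1, 165.6, 160.2]
tcp_rot: [3.141, 0.002, -0.133]
contact_force: [-0.6, 0.6, 0.7]
opening: 0.703
grasp_force: 0.0
```

Run:
```python
from h import *
plan([523.3,164.6,51],-7.6)
p,d=grab_frame("side");np.savez("side1.npz",p=p,d=d);cv2.imwrite("pics/side1.png",cv2.resize(p[180:340,220:420,::-1],(800,600)))
s=sensors.sense();print(s['eef_pos'],s['tcp_rot'],s['contact_force'])
```

```text
turn [ 0.0007  0.002  -0.0007] shift m [0.0035 0.0005 0.1092]
[520.09204088 164.50737842 160.68348598] [ 3.14064375e+00  1.54470441e-03 -1.33995897e-01] [-0.65758076  0.37821677 -0.09300277]
```

View pics/side1.png

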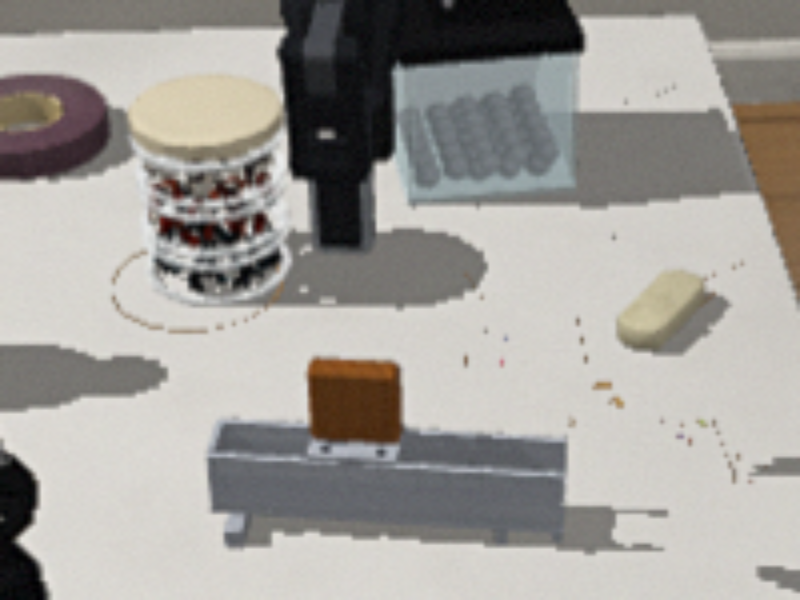

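The side view shows the fingers straight above the fin: finger at column 343, fin at 354. The camera's tilt and perspective account for about 10 px of that gap. Next I descend and grip.

Request:
move_arm --pt "0 0.001 0 0.002 0.0005 0.02 0.06" --pt "0 0.002 0 0.003 0.0005 0.05 0.06" --pt "0 0.002 0 0.003 0.0005 0.075 0.06" --pt "0 0.002 0 0.003 0.0005 0.093 0.06" --pt "0 0.002 0 0.003 0.0005 0.103 0.06" --pt "0 0.002 0 0.003 0.0005 0.1085 0.05" --pt "0 0.002 0 0.003 0.0005 0.1085 0.05" --pt "0 0.002 0 0.003 0.0005 0.1085 0.04"

```text
clock: 3.4
eef_pos: [524.2, 163.9, 53.4]
tcp_rot: [-3.141, -0.003, -0.135]
contact_force: [-0.5, -1.2, -0.3]
opening: 0.467
grasp_force: 0.0
```

Run:
```python
from h import *
plan([523.0,164.6,51],-7.6)
s=sensors.sense();print(s['eef_pos'],s['tcp_rot'],s['contact_force'],s['opening'])
```

```text
turn [-0.0004 -0.0029 -0.0025] shift m [-0.0013 -0.0006  0.0024]
[524.22459309 163.8767054   53.37415062] [-3.14117206e+00 -2.90363399e-03 -1.35136083e-01] [-0.45289875 -1.21060745 -0.28861884] 0.46674892995365175
```

Request:
move_arm --pt "0 0 0 0 -0.0003 0.002 0.03" --pt "0 0 0 0 -0.0003 0.002 0.02" --pt "0 0 0 0 -0.0003 0.002 0.012" --pt "0 0 0 0 -0.0003 0.002 0.008" --pt "0 0 0 0 -0.0003 0.002 0.004" --pt "0 0 0 0 -0.0003 0.002 0.0" --pt "0 0 0 0 -0.0003 0.002 0.0" --pt "0 0 0 0 -0.0003 0.002 0.0" --grip_force 60

```text
clock: 4.4
eef_pos: [523.9, 164.0, 50.9]
tcp_rot: [-3.141, -0.002, -0.135]
contact_force: [-2.2, -0.3, 5.3]
opening: 0.129
grasp_force: 59.0
```

Run:
```python
from h import *
for i in range(3):
    grab_frame("side");s=sensors.sense();print(s['eef_pos'],s['tcp_rot'],s['contact_force'],s['wrist_torque'],s['opening'],s['grasp_force'])
```

```text
[523.88703735 164.07703921  50.98656576] [-3.14149914e+00 -2.11936374e-03 -1.35190235e-01] [-1.69145156 -0.2402342   5.53461291] [-0.03227108  0.21386867 -0.05382145] 0.1335526987438844 59.02753293514252
[523.8791621  164.06679814  50.97768913] [-3.14149827e+00 -2.09086225e-03 -1.35206667e-01] [-1.17605666 -0.50959564  4.53258417] [-0.04562441  0.22636736 -0.05611431] 0.1305842044675576 59.02787804603577
[523.91098475 164.06779333  51.00253551] [-3.14144880e+00 -2.14309484e-03 -1.35241942e-01] [-1.29762932 -0.16793111  5.44255548] [ 0.01633514  0.24318837 -0.04342516] 0.12883519639256086 59.02860224246979
```

Request:
move_arm --pt "0 0 0 0 0 -0.002 0.0" --pt "0 0 0 0 0 -0.008 0.0" --pt "0 0 0 0 0 -0.02 0.0" --pt "0 0 0 0 0 -0.036 0.0" --pt "0 0 0 0 0 -0.056 0.0" --pt "0 0 0 0 0 -0.078 0.0" --pt "0 0 0 0 0 -0.1 0.0" --pt "0 0 0 0 0 -0.122 0.0" --grip_force 100

```text
clock: 5.55
eef_pos: [523.7, 164.1, 174.7]
tcp_rot: [-3.141, -0.003, -0.135]
contact_force: [-0.1, 0.4, -1.7]
opening: 0.126
grasp_force: 97.7
```

Request:
move_arm --pt "0 0 0 0 0 -0.018 0.0" --pt "0 0 0 0 0 -0.032 0.0" --pt "0 0 0 0 0 -0.042 0.0" --pt "0 0 0 0 0 -0.047 0.0" --pt "0 0 0 0 0 -0.048 0.0" --pt "0 0 0 0 0 -0.048 0.0"

```text
clock: 6.3
eef_pos: [523.2, 164.0, 220.3]
tcp_rot: [3.141, -0.001, -0.135]
contact_force: [0.8, 0.1, -2.4]
opening: 0.124
grasp_force: 97.7
```

Run:
```python
from h import *
F=[]
for i in range(6):
    p,d=grab_frame("top");s=sensors.sense();F.append(np.r_[s['contact_force'],s['wrist_torque']])
print(np.mean(F,0),s['eef_pos'],s['tcp_rot'],s['grasp_force'],s['clock'])
plan([546.9,-123,220],6.9)
```

```text
[ 0.03748462 -0.27492941 -2.64982704 -0.01448374 -0.00591905  0.00931626] [523.38809664 164.0422669  220.54872268] [ 3.14141844e+00 -1.61516510e-03 -1.35184507e-01] 97.74064779281616 6.6
turn [ 0.0004 -0.0016 -0.2556] shift m [0.062  0.2813 0.0007]
```

Request:
move_arm --pt "0 0 -0.005 0.001 0.005 0 0" --pt "0 0 -0.018 0.005 0.02 0 0" --pt "0 0 -0.045 0.011 0.05 0 0" --pt "0 0 -0.075 0.019 0.085 0 0" --pt "0 0 -0.11 0.027 0.123 0 0" --pt "0 0 -0.145 0.035 0.16 0 0" --pt "0 0 -0.18 0.043 0.197 0 0" --pt "0 0 -0.21 0.051 0.23 0 0"

```text
clock: 7.6
eef_pos: [542.9, -72.4, 221.0]
tcp_rot: [3.141, -0.002, 0.076]
contact_force: [0.2, 0.2, -1.7]
opening: 0.123
grasp_force: 97.8
```

```bash
python3 -c "
from h import *
plan([546.9,-123,215],6.9)"
```

```text
turn [ 0.0006 -0.002  -0.0447] shift m [0.0002 0.0508 0.006 ]
```

Request:
move_arm --pt "0 0 -0.025 0 0.022 0.001 0" --pt "0 0 -0.037 0 0.037 0.003 0" --pt "0 -0.001 -0.044 0 0.047 0.005 0" --pt "0 -0.001 -0.045 0 0.0505 0.006 0" --pt "0 -0.001 -0.045 0 0.0508 0.006 0" --pt "0 -0.001 -0.045 0 0.0508 0.006 0"

```text
clock: 8.35
eef_pos: [546.9, -120.9, 215.0]
tcp_rot: [3.141, -0.001, 0.12]
contact_force: [-0.6, 0.1, -1.3]
opening: 0.123
grasp_force: 97.9
```

Run:
```python
from h import *
F=[];im=[]
a=np.radians(6.9);X=np.array([-np.cos(a),-np.sin(a)]);Y=np.array([-X[1],X[0]])
for n,(x,y,w,h) in(("top",(370,200,100,100)),("side",(270,90,120,120))):
    p,d=grab_frame(n);np.savez(n+"2.npz",p=p,d=d);im.append(cv2.resize(p[y:y+h,x:x+w,::-1],(400,400),interpolation=cv2.INTER_CUBIC))
    s=sensors.sense();t=s["eef_pos"]
    P=cloud(n,d);q=P[...,:2]-t[:2];X_=q@X;Y_=q@Y;z=P[...,2]-(t[2]-51)   # ~chute frame, x offset -12
    X_=X_-12; ok=(d>0)&(X_>-90)&(X_<90)&(abs(Y_)<45)
    b=ok&(z>36)&(z<46)&(X_>10); print(n,"walls",b.sum(),cv2.minAreaRect(np.stack([X_[b],Y_[b]],1).astype(np.float32)),np.percentile(z[b],[5,50,95]),"ymin/max",np.percentile(Y_[b],[2,98]),"xmax",np.percentile(X_[b],99))
    if n=="top":
        top=d*0
    nk=(d>0)&(P[...,2]>121)&(P[...,2]<140)&(abs(X_-75)<60)&(abs(Y_)<35)&(p.max(-1)<70)
    g=np.stack([P[nk][:,0],P[nk][:,1]],1).astype(np.float32); print("neck",nk.sum(),cv2.minAreaRect(g) if len(g)>5 else '')
print(t,s['tcp_rot'])
cv2.imwrite("pics/c2.png",np.hstack(im))
```

```text
top walls 96 ((40.99514389038086, -1.1488924026489258), (24.714231491088867, 61.86219024658203), 89.59446716308594) [36.66794396 40.47160311 42.53147626] ymin/max [-13.35151269  10.85434803] xmax 71.35843298732725
neck 121 ((455.77996826171875, -133.79527282714844), (47.43228530883789, 39.97383499145508), 5.936526775360107)
side walls 247 ((40.24485778808594, -2.7538585662841797), (32.99131774902344, 60.564884185791016), 87.83657836914062) [36.34747194 39.74644908 42.8994458 ] ymin/max [-16.7706057   12.55018515] xmax 70.10207387292414
neck 206 ((456.0592346191406, -132.1628875732422), (48.57636260986328, 48.26970291137695), 6.910613536834717)
[ 546.87799712 -120.92830815  215.00250261] [ 3.14116960e+00 -1.04740149e-03  1.20250282e-01]
```

View pics/c2.png

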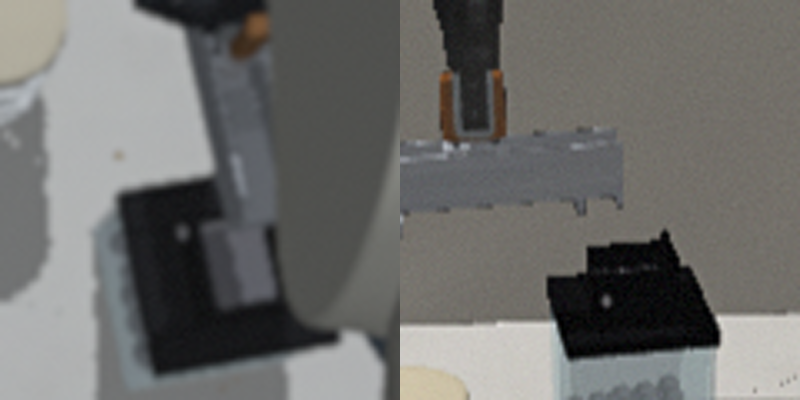

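The top crop shows the spout over the low-wall edge of the neck, with the arm hiding its right side. The side crop shows the front foot and beak about 40 mm above the neck. I'll check the foot-to-wall gap with pixel columns before going down.

Run:
```python
from h import *
f=np.load("side2.npz");p,d=f["p"],f["d"];P=cloud("side",d)
g=p.max(-1)
for v in range(158,180):
    c=np.where(g[v,300:400]<45)[0]+300
    if len(c): 
        a,b=c[0],c[-1]; print(v,a,b,"d",np.round(d[v,a]),np.round(P[v,a]),np.round(P[v,b]))
print("chute bottom rows")
for v in range(145,157):
    c=np.where((d[v,300:360]>0)&(d[v,300:360]<1030))[0]+300
    if len(c): print(v,c[0],c[-1],np.round(P[v,c[-1]]), "" if len(c)==c[-1]-c[0]+1 else c)
```

```text
159 349 349 d 1044.0 [ 436. -157.  133.] [ 436. -157.  133.]
160 348 350 d 1043.0 [ 438. -155.  132.] [ 434. -152.  133.]
161 348 350 d 1042.0 [ 438. -153.  131.] [ 435. -144.  135.]
162 345 350 d 1048.0 [ 444. -157.  127.] [ 435. -142.  133.]
163 333 351 d 1039.0 [ 468. -149.  129.] [ 433. -136.  134.]
164 326 351 d 1040.0 [ 482. -149.  127.] [ 434. -131.  134.]
165 326 352 d 1044.0 [ 482. -152.  124.] [ 432. -130.  132.]
166 326 352 d 1042.0 [ 482. -148.  123.] [ 432. -123.  134.]
167 326 353 d 1043.0 [ 482. -149.  121.] [ 430. -122.  132.]
168 326 353 d 1044.0 [ 482. -148.  119.] [ 431. -115.  133.]
169 326 353 d 1045.0 [ 482. -148.  117.] [ 431. -117.  130.]
170 326 356 d 1044.0 [ 483. -146.  116.] [ 419. -179.   97.]
171 326 357 d 1039.0 [ 483. -140.  116.] [ 417. -176.   97.]
172 323 357 d 1080.0 [ 488. -177.   96.] [ 417. -171.   97.]
173 314 358 d 1080.0 [ 507. -176.   95.] [ 416. -161.   99.]
174 314 358 d 1073.0 [ 507. -169.   96.] [ 417. -158.   98.]
175 314 359 d 1069.0 [ 507. -164.   97.] [ 415. -155.   98.]
176 314 359 d 1071.0 [ 507. -164.   94.] [ 415. -151.   97.]
17
[... 327 characters left out ...]
07 309 310 311 312 313 314 315 316 317 318
 319 320 321 322 323 324 325 326 327 328 329 330 331 332 333 334 335 336]
148 300 336 [ 464. -116.  175.] [300 302 303 304 305 306 307 308 309 310 311 312 313 314 315 316 317 318
 319 320 321 322 323 324 325 326 327 328 329 330 331 332 333 334 335 336]
149 300 336 [ 464. -117.  173.] 
150 300 336 [ 464. -116.  171.] [300 301 302 303 304 305 306 307 308 309 310 311 312 313 314 315 316 317
 318 319 320 321 322 323 324 325 334 335 336]
151 300 336 [ 464. -119.  168.] [300 301 302 303 304 305 306 307 308 309 322 323 324 325 335 336]
152 322 336 [ 464. -119.  166.] [322 323 324 325 335 336]
153 323 325 [ 485. -114.  167.] 
154 323 325 [ 485. -115.  164.]
```

Request:
move_arm --pt "0 0 0 0 0.001 0.004 0" --pt "0 0 0 0 0.002 0.014 0" --pt "0 0 0 0 0.003 0.026 0" --pt "0 0 0 0 0.003 0.035 0" --pt "0 0 0 0 0.003 0.04 0" --pt "0 0 0 0 0.003 0.041 0" --pt "0 0 0 0 0.003 0.041 0"

```text
clock: 9.32
eef_pos: [547.4, -124.4, 174.1]
tcp_rot: [3.141, -0.001, 0.12]
contact_force: [1.0, 0.4, -1.8]
opening: 0.126
grasp_force: 97.9
```

```bash
cat >> h.py <<'E'
def avg(k=4,cam="side"):
    F=[];T=[]
    for i in range(k):
        p,d=grab_frame(cam);s=sensors.sense();F.append(np.r_[s['contact_force'],s['wrist_torque']]);T.append(np.r_[s['eef_pos'],s['tcp_rot']])
    print("F",np.round(np.mean(F,0),2),"T",np.round(np.mean(T,0),4),"t",s['clock'],s['opening'])
    return p,d
E
python3 - <<'E'
from h import *
p,d=avg(4);q,e=grab_frame("top");np.savez("a3.npz",p=p,d=d,q=q,e=e)
a=cv2.resize(q[215:295,385:465,::-1],(400,400),interpolation=cv2.INTER_CUBIC);b=cv2.resize(p[120:200,290:370,::-1],(400,400),interpolation=cv2.INTER_CUBIC)
cv2.imwrite("pics/c3.png",np.hstack([a,b]))
E
```

```text
F [-0.65 -0.08 -2.32  0.   -0.01  0.03] T [ 5.474691e+02 -1.244175e+02  1.742523e+02  3.140900e+00 -1.500000e-03
  1.198000e-01] t 9.525 0.12531199515433827
```

View pics/c3.png

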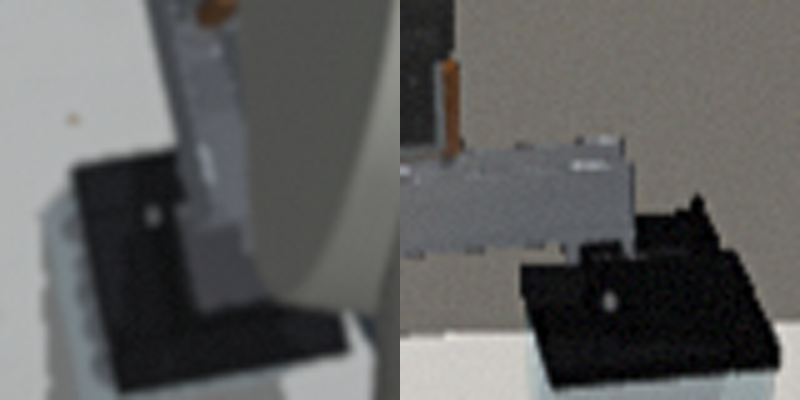

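The top crop shows the spout entering along the neck, and the side crop shows foot and beak straddling the low wall just above the rim. I'll check the lateral offset numerically because of parallax.

Run:
```python
from h import *
f=np.load("a3.npz");t=np.array([547.47,-124.42,174.25])
a=np.radians(6.87);X=np.array([-np.cos(a),-np.sin(a)]);Y=np.array([-X[1],X[0]])
for n,d,p in(("top",f["e"],f["q"]),("side",f["d"],f["p"])):
    P=cloud(n,d);q=P[...,:2]-t[:2];x=q@X-12;y=q@Y;z=P[...,2];ok=(d>0)&(abs(y)<40)
    for nm,m in(("chute wall top",ok&(x>30)&(x<72)&(z>161)&(z<168)),("neck side",ok&(x>50)&(x<95)&(z>123)&(z<131)),("far",ok&(x>85)&(x<115)&(z>128)&(z<140))):
        print(n,nm,m.sum(),np.round(np.percentile(y[m],[2,25,50,75,98]),1) if m.any() else '',np.round(np.percentile(x[m],[2,98]),1) if m.any() else '')
# initial unobstructed neck, in the same frame
f=np.load("top0.npz");P=cloud("top",f["d"]);q=P[...,:2]-t[:2];x=q@X-12;y=q@Y;z=P[...,2];m=(z>123)&(z<131)&(abs(y)<40)&(x>40)&(x<110)&(f["p"].max(-1)<90)
print("top0 neck",np.round(np.percentile(y[m],[2,98]),1),np.round(np.percentile(x[m],[2,98]),1))
f=np.load("side0.npz");P=cloud("side",f["d"]);q=P[...,:2]-t[:2];x=q@X-12;y=q@Y;z=P[...,2];m=(z>125)&(z<131)&(abs(y)<40)&(x>40)&(x<110)
print("side0 neck",np.round(np.percentile(y[m],[2,98]),1),np.round(np.percentile(x[m],[2,98]),1))
# chute at pickup from top0 relative to TCP at grasp
t=np.array([523.4,164.05]);a=np.radians(-7.74);X=np.array([-np.cos(a),-np.sin(a)]);Y=np.array([-X[1],X[0]])
for n in("top","side"):
    f=np.load(n+"0.npz");P=cloud(n,f["d"]);q=P[...,:2]-t;x=q@X-12;y=q@Y;z=P[...,2];m=(z>38)&(z<44)&(abs(y)<22)&(abs(x)<85)
    print(n,"chute0",np.round(np.percentile(y[m],[1,99]),1),np.round(np.percentile(x[m],[1,99]),1), cv2.minAreaRect(np.stack([x[m],y[m]],1).astype(np.float32)))
```

```text
top chute wall top 48 [-13.7 -12.9 -12.3 -11.3 -10.4] [31.5 70.4]
top neck side 58 [-21.3 -20.4 -19.3 -17.7  -8.6] [56.6 94.3]
top far 47 [-20.7 -13.5  -3.9   5.5  15. ] [ 93.8 103.7]
side chute wall top 85 [-17.2 -14.9   5.3   8.5  11.3] [31.7 70.5]
side neck side 83 [-24.4 -22.6 -20.9  13.   17.7] [55.4 94.3]
side far 30 [-22.9 -18.8  -6.1   6.6  17.5] [ 98.6 103.7]
top0 neck [-21.1  21.5] [ 56.5 103.5]
side0 neck [-24.8  19.4] [ 55.6 102.1]
top chute0 [-12.9  13.1] [-69.7  70.8] ((0.29898834228515625, -0.23157215118408203), (142.1248016357422, 26.78715705871582), 0.013134177774190903)
side chute0 [-16.3  11.7] [-69.9  69.6] ((-0.06481170654296875, -1.968576431274414), (28.547574996948242, 141.36558532714844), 89.01986694335938)
```

Chute and neck are centred laterally within about 0.5 mm, and the foot gap is about 5 to 6 mm. Now I'll go down and feel for the wall.

Request:
move_arm --pt "0 0 0 0 0 0.003 0" --pt "0 0 0 0 0 0.007 0" --pt "0 0 0 0 0 0.01 0" --pt "0 0 0 0 0 0.012 0" --pt "0 0 0 0 0 0.013 0" --pt "0 0 0 0 0 0.013 0" --pt "0 0 0 0 0 0.013 0"

```text
clock: 10.45
eef_pos: [547.4, -124.4, 161.1]
tcp_rot: [3.141, -0.001, 0.12]
contact_force: [-0.6, -0.4, -0.4]
opening: 0.127
grasp_force: 98.1
```

```bash
python3 -c "
from h import *
avg(4)"
```

```text
F [-0.3   0.02 -0.67 -0.    0.14 -0.02] T [ 5.473301e+02 -1.243922e+02  1.610435e+02  3.141000e+00 -1.100000e-03
  1.198000e-01] t 10.65 0.12866374682846743
```

Request:
move_arm --pt "0 0 0 0 0 0.0005 0" --pt "0 0 0 0 0 0.001 0" --pt "0 0 0 0 0 0.001 0" --pt "0 0 0 0 0 0.001 0"

```text
clock: 11.15
eef_pos: [547.2, -124.4, 159.9]
tcp_rot: [3.141, -0.001, 0.12]
contact_force: [0.6, 1.0, -1.2]
opening: 0.123
grasp_force: 98.1
```

```bash
python3 -c "
from h import *
avg(4)"
```

```text
F [ 0.09  0.02 -0.26 -0.04  0.19 -0.  ] T [ 5.472471e+02 -1.243738e+02  1.599083e+02  3.141100e+00 -9.000000e-04
  1.198000e-01] t 11.35 0.12251482477706348
```

Request:
move_arm --pt "0 0 0 0 0 0.0005 0" --pt "0 0 0 0 0 0.001 0" --pt "0 0 0 0 0 0.001 0" --pt "0 0 0 0 0 0.001 0"

```text
clock: 11.85
eef_pos: [547.2, -124.4, 158.9]
tcp_rot: [3.141, -0.001, 0.12]
contact_force: [1.0, 0.0, -1.4]
opening: 0.129
grasp_force: 98.2
```

```bash
python3 -c "
from h import *
avg(4)"
```

```text
F [-0.41  0.08 -0.67 -0.03  0.22 -0.  ] T [ 5.472550e+02 -1.243814e+02  1.589090e+02  3.141100e+00 -9.000000e-04
  1.198000e-01] t 12.05 0.12575692887141676
```

Request:
move_arm --pt "0 0 0 0 0 0.0005 0" --pt "0 0 0 0 0 0.0005 0" --pt "0 0 0 0 0 0.0005 0"

```text
clock: 12.42
eef_pos: [547.4, -124.4, 158.6]
tcp_rot: [3.141, -0.001, 0.12]
contact_force: [-1.2, -0.2, 1.5]
opening: 0.122
grasp_force: 98.5
```

```bash
python3 -c "
from h import *
avg(4)"
```

```text
F [0.19 0.29 1.81 0.03 0.38 0.05] T [ 5.473767e+02 -1.244018e+02  1.585305e+02  3.141000e+00 -1.200000e-03
  1.198000e-01] t 12.625 0.12449599101999613
```

Contact confirmed: the extra wrist torque over the extra force gives about 64 mm, which matches the wall. Now I unload slightly and advance until the foot meets the wall's outer face.

Request:
move_arm --pt "0 0 0 0 0 -0.0005 0" --pt "0 0 0 -0.001 0 -0.0005 0" --pt "0 0 0 -0.002 0 -0.0005 0" --pt "0 0 0 -0.003 0 -0.0005 0" --pt "0 0 0 -0.0035 0 -0.0005 0" --pt "0 0 0 -0.0035 0 -0.0005 0"

```text
clock: 13.38
eef_pos: [543.7, -124.8, 158.9]
tcp_rot: [3.141, -0.001, 0.12]
contact_force: [-0.8, -0.0, -0.6]
opening: 0.125
grasp_force: 98.1
```

```bash
python3 -c "
from h import *
avg(4)"
```

```text
F [-0.26 -0.21 -0.98 -0.01  0.16  0.02] T [ 5.437915e+02 -1.247908e+02  1.589081e+02  3.141100e+00 -9.000000e-04
  1.198000e-01] t 13.575 0.12549084543804037
```

Request:
move_arm --pt "0 0 0 -0.0005 0 0 0" --pt "0 0 0 -0.001 0 0 0" --pt "0 0 0 -0.001 0 0 0" --pt "0 0 0 -0.001 0 0 0"

```text
clock: 14.08
eef_pos: [542.8, -124.9, 158.9]
tcp_rot: [3.141, -0.001, 0.12]
contact_force: [-0.6, -0.3, -2.2]
opening: 0.122
grasp_force: 98.1
```

```bash
python3 -c "
from h import *
avg(4)"
```

```text
F [-0.32  0.01 -0.93 -0.    0.16  0.01] T [ 5.427915e+02 -1.249169e+02  1.589012e+02  3.141100e+00 -9.000000e-04
  1.198000e-01] t 14.275 0.12672567184852418
```

Request:
move_arm --pt "0 0 0 -0.0003 0 0 0" --pt "0 0 0 -0.0006 0 0 0" --pt "0 0 0 -0.0006 0 0 0" --pt "0 0 0 -0.0006 0 0 0"

```text
clock: 14.78
eef_pos: [542.4, -125.0, 159.0]
tcp_rot: [3.141, -0.001, 0.12]
contact_force: [0.5, -0.7, -0.2]
opening: 0.124
grasp_force: 98.1
```

```bash
python3 -c "
from h import *
avg(4)"
```

```text
F [ 0.72  0.01 -1.5   0.05 -0.18 -0.01] T [ 5.423933e+02 -1.249955e+02  1.589859e+02  3.141000e+00 -1.300000e-03
  1.198000e-01] t 14.975 0.1253550747675442
```

Request:
move_arm --pt "0 0 0 -0.0003 0 0 0" --pt "0 0 0 -0.0005 0 0 0" --pt "0 0 0 -0.0005 0 0 0"

```text
clock: 15.35
eef_pos: [542.2, -125.1, 159.1]
tcp_rot: [3.141, -0.002, 0.12]
contact_force: [3.6, 0.4, -0.6]
opening: 0.124
grasp_force: 98.1
```

```bash
python3 -c "
from h import *
avg(4)"
```

```text
F [ 4.04  0.78 -0.24  0.19 -0.76 -0.02] T [ 5.421702e+02 -1.250645e+02  1.591243e+02  3.140900e+00 -1.900000e-03
  1.198000e-01] t 15.55 0.12171878982236232
```

The foot met the wall, shown by the rise in Fx. I back off slightly to avoid shoving the jar, then press down to bear on the wall.

Request:
move_arm --pt "0 0 0 0.0004 0 0 0" --pt "0 0 0 0.0008 0 0 0" --pt "0 0 0 0.0008 0 0.0003 0" --pt "0 0 0 0.0008 0 0.0006 0" --pt "0 0 0 0.0008 0 0.0008 0" --pt "0 0 0 0.0008 0 0.0008 0" --pt "0 0 0 0.0008 0 0.0008 0"

```text
clock: 16.42
eef_pos: [542.6, -125.0, 158.5]
tcp_rot: [3.141, -0.001, 0.12]
contact_force: [3.9, -0.1, 4.9]
opening: 0.124
grasp_force: 99.2
```

```bash
python3 -c "
from h import *
avg(4)"
```

```text
F [ 2.3   0.26  5.79  0.1  -0.08 -0.05] T [ 5.426616e+02 -1.250038e+02  1.585406e+02  3.140900e+00 -1.300000e-03
  1.198000e-01] t 16.625 0.12448260573440906
```

Request:
move_arm --pt "0 0 0 0.0003 0 -0.0001 0" --pt "0 0.0087 0 -5e-05 0 -0.00065 0" --pt "0 0.0175 0 -0.0004 0 -0.0012 0" --pt "0 0.0349 0 -0.0011 0 -0.0023 0" --pt "0 0.0524 0 -0.0019 0 -0.0034 0" --pt "0 0.0698 0 -0.0026 0 -0.0045 0" --pt "0 0.0698 0 -0.0026 0 -0.0045 0"

```text
clock: 17.5
eef_pos: [539.6, -125.4, 162.9]
tcp_rot: [3.141, -0.071, 0.12]
contact_force: [2.1, 0.1, 3.7]
opening: 0.126
grasp_force: 99.0
```

```bash
python3 -c "
from h import *
avg(4)"
```

```text
F [ 1.06  0.46  5.99 -0.01  0.12 -0.01] T [ 5.397398e+02 -1.253261e+02  1.627775e+02  3.141000e+00 -7.060000e-02
  1.198000e-01] t 17.7 0.12171791331869977
```

Request:
move_arm --pt "0 0.0175 0 -0.0007 0 -0.0012 0" --pt "0 0.0349 0 -0.0014 0 -0.0024 0" --pt "0 0.0524 0 -0.0022 0 -0.0035 0" --pt "0 0.0698 0 -0.003 0 -0.0046 0" --pt "0 0.0873 0 -0.0037 0 -0.0057 0" --pt "0 0.1047 0 -0.0045 0 -0.0067 0" --pt "0 0.1047 0 -0.0045 0 -0.0067 0"

```text
clock: 18.58
eef_pos: [534.6, -125.9, 169.0]
tcp_rot: [3.141, -0.175, 0.12]
contact_force: [1.1, 0.5, 4.6]
opening: 0.124
grasp_force: 99.0
```

```bash
python3 -c "
from h import *
avg(4)"
```

```text
F [ 0.32 -0.22  5.65 -0.05  0.23 -0.  ] T [ 5.347049e+02 -1.258865e+02  1.689402e+02  3.141100e+00 -1.749000e-01
  1.200000e-01] t 18.775 0.12637149190300678
```

Request:
move_arm --pt "0 0.0175 0 -0.0007 0 -0.0012 0" --pt "0 0.0349 0 -0.0014 0 -0.0024 0" --pt "0 0.0524 0 -0.0022 0 -0.0035 0" --pt "0 0.0698 0 -0.003 0 -0.0046 0" --pt "0 0.0873 0 -0.0037 0 -0.0057 0" --pt "0 0.1047 0 -0.0045 0 -0.0068 0" --pt "0 0.1396 0 -0.0062 0 -0.0088 0" --pt "0 0.1396 0 -0.0062 0 -0.0088 0"

```text
clock: 19.77
eef_pos: [526.7, -126.8, 176.5]
tcp_rot: [3.141, -0.316, 0.119]
contact_force: [-1.2, -0.7, 3.2]
opening: 0.126
grasp_force: 98.7
```

```bash
python3 -c "
from h import *
avg(4)"
```

```text
F [-1.55 -0.64  3.59 -0.18  0.65  0.04] T [ 5.269324e+02 -1.267194e+02  1.763323e+02  3.141400e+00 -3.145000e-01
  1.198000e-01] t 19.975 0.11919929162887044
```

Request:
move_arm --pt "0 0.0175 0 -0.0008 0 -0.0011 0" --pt "0 0.0349 0 -0.0016 0 -0.0022 0" --pt "0 0.0524 0 -0.0023 0 -0.0033 0" --pt "0 0.0698 0 -0.0031 0 -0.0044 0" --pt "0 0.0873 0 -0.0039 0 -0.0055 0" --pt "0 0.1047 0 -0.0047 0 -0.0066 0" --pt "0 0.1396 0 -0.0063 0 -0.0087 0" --pt "0 0.1396 0 -0.0063 0 -0.0087 0"

```text
clock: 20.98
eef_pos: [518.2, -127.8, 182.7]
tcp_rot: [3.141, -0.455, 0.119]
contact_force: [-3.1, -0.2, 0.9]
opening: 0.123
grasp_force: 98.6
```

```bash
python3 -c "
from h import *
avg(4)"
```

```text
F [-4.16 -0.48  1.83 -0.13  1.17  0.  ] T [ 5.185150e+02 -1.277534e+02  1.826755e+02  3.141400e+00 -4.539000e-01
  1.197000e-01] t 21.175 0.1242280462334296
```

Request:
move_arm --pt "0 0 0 -0.0004 0 0.0002 0" --pt "0 0.0175 0 -0.0011 0 -0.0009 0" --pt "0 0.0349 0 -0.0018 0 -0.0021 0" --pt "0 0.0524 0 -0.0026 0 -0.0032 0" --pt "0 0.0698 0 -0.0034 0 -0.0043 0" --pt "0 0.1047 0 -0.0049 0 -0.0064 0" --pt "0 0.1047 0 -0.0049 0 -0.0064 0"

```text
clock: 22.05
eef_pos: [511.5, -128.8, 186.5]
tcp_rot: [3.141, -0.56, 0.119]
contact_force: [-4.3, 0.2, 3.8]
opening: 0.125
grasp_force: 99.0
```

Run:
```python
from h import *
p,d=avg(4);q,e=grab_frame("top");np.savez("a4.npz",p=p,d=d,q=q,e=e)
a=cv2.resize(q[215:295,385:465,::-1],(400,400),interpolation=cv2.INTER_CUBIC);b=cv2.resize(p[110:210,270:370,::-1],(400,400),interpolation=cv2.INTER_CUBIC)
cv2.imwrite("pics/c4.png",np.hstack([a,b]))
```

```text
F [-4.55 -0.01  3.04 -0.02  1.2   0.06] T [ 5.116377e+02 -1.286785e+02  1.864897e+02  3.141000e+00 -5.592000e-01
  1.201000e-01] t 22.25 0.1266394253329415
```

View pics/c4.png

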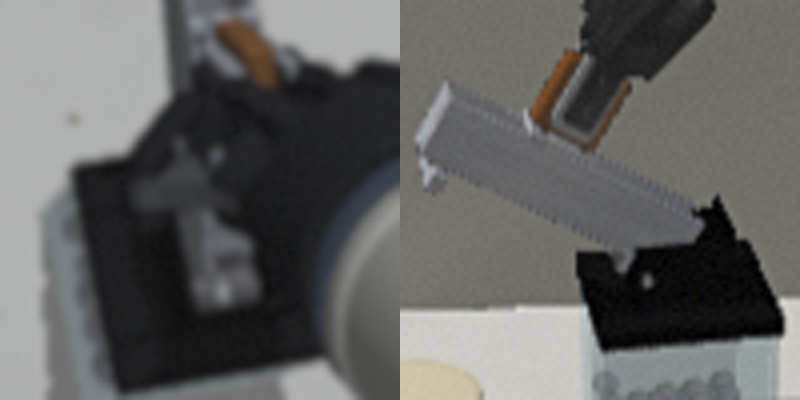

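The top view shows the jar has not moved: its lid corner is still at (75,170) in the crop. The side view shows the chute tipped about 32°, with its spout in the neck on the low wall. I'll go to 36° and hold while the beads run.

Request:
move_arm --pt "0 0.0175 0 -0.0009 0 -0.0011 0" --pt "0 0.0349 0 -0.0016 0 -0.0022 0" --pt "0 0.0524 0 -0.0024 0 -0.0033 0" --pt "0 0.0698 0 -0.0031 0 -0.0044 0" --pt "0 0.0698 0 -0.0031 0 -0.0044 0" --pt "0 0.0698 0 -0.0031 0 -0.0044 0" --pt "0 0.0698 0 -0.0031 0 -0.0044 0" --pt "0 0.0698 0 -0.0031 0 -0.0044 0"

```text
clock: 23.3
eef_pos: [506.8, -129.2, 188.6]
tcp_rot: [3.141, -0.629, 0.12]
contact_force: [-4.5, 0.8, 5.0]
opening: 0.124
grasp_force: 99.3
```

Run:
```python
from h import *
avg(6)
```

```text
F [-4.67  0.34  4.47  0.05  1.07  0.08] T [ 5.067812e+02 -1.292830e+02  1.886254e+02  3.140800e+00 -6.293000e-01
  1.202000e-01] t 23.6 0.12480243959880037
```

Request:
move_arm --pt "0 0 0 0 0 -0.0001 0" --pt "0 0 0 0 0 -0.00015 0" --pt "0 0 0 0 0 -0.00015 0" --pt "0 0 0 0 0 -0.00015 0" --pt "0 0 0 0 0 -0.00015 0" --pt "0 0 0 0 0 -0.00015 0" --pt "0 0 0 0 0 -0.00015 0" --pt "0 0 0 0 0 -0.00015 0"

```text
clock: 24.6
eef_pos: [506.6, -129.3, 188.7]
tcp_rot: [3.141, -0.629, 0.12]
contact_force: [-3.9, -0.2, 2.8]
opening: 0.124
grasp_force: 99.1
```

Run:
```python
from h import *
p,d=avg(6);q,e=grab_frame("top");np.savez("a5.npz",p=p,d=d,q=q,e=e)
# any bright steel-like change in jar side window vs. before
f=np.load("a4.npz");D=np.abs(p.astype(int)-f["p"]).max(-1);v,u=np.where(D[185:240,310:370]>25);print(len(v))
s0=np.load("side0.npz")["p"]
D=np.abs(p.astype(int)-s0).max(-1)[176:240,300:370];v,u=np.where(D>25);print("jar front change vs start",len(v),(np.median(u)+300,np.median(v)+176) if len(v) else '')
```

```text
F [-3.96 -0.22  3.69 -0.03  0.98  0.03] T [ 5.065810e+02 -1.292508e+02  1.886616e+02  3.141000e+00 -6.291000e-01
  1.201000e-01] t 24.9 0.12385850958037739
0
jar front change vs start 43 (np.float64(323.0), np.float64(205.0))
```

Forces are steady and the beads have run. I'll tip back level about the wall, easing the foot off slightly.

Request:
move_arm --pt "0 0 0 0.0004 0 0 0" --pt "0 -0.0349 0 0.002 0 0.0022 0" --pt "0 -0.0698 0 0.0033 0 0.0045 0" --pt "0 -0.1047 0 0.0045 0 0.0069 0" --pt "0 -0.1396 0 0.0057 0 0.0093 0" --pt "0 -0.1745 0 0.0067 0 0.0117 0" --pt "0 -0.2094 0 0.0077 0 0.0142 0" --pt "0 -0.2094 0 0.0077 0 0.0142 0"

```text
clock: 25.95
eef_pos: [521.7, -127.4, 181.8]
tcp_rot: [3.141, -0.42, 0.121]
contact_force: [-1.3, -1.2, 3.2]
opening: 0.122
grasp_force: 98.8
```

```bash
python3 -c "
from h import *
avg(3)"
```

```text
F [-1.03 -0.29  1.94 -0.12  0.5   0.02] T [ 5.213678e+02 -1.274986e+02  1.818840e+02  3.140900e+00 -4.208000e-01
  1.203000e-01] t 26.1 0.12592747729373968
```

Request:
move_arm --pt "0 -0.0349 0 0.0015 0 0.0022 0" --pt "0 -0.0698 0 0.0028 0 0.0045 0" --pt "0 -0.1047 0 0.004 0 0.0069 0" --pt "0 -0.1396 0 0.0051 0 0.0093 0" --pt "0 -0.1745 0 0.0062 0 0.0117 0" --pt "0 -0.2094 0 0.0071 0 0.0142 0" --pt "0 -0.2094 0 0.0071 0 0.0142 0"

```text
clock: 26.98
eef_pos: [533.6, -125.9, 171.5]
tcp_rot: [3.141, -0.21, 0.12]
contact_force: [-0.7, -0.2, 0.5]
opening: 0.126
grasp_force: 98.3
```

```bash
python3 -c "
from h import *
avg(3)"
```

```text
F [-0.66 -0.35 -0.1  -0.05  0.33  0.01] T [ 5.331271e+02 -1.259116e+02  1.714874e+02  3.141500e+00 -2.106000e-01
  1.200000e-01] t 27.125 0.12334986991307956
```

Request:
move_arm --pt "0 -0.0349 0 0.0015 0 0.002 0" --pt "0 -0.0698 0 0.0028 0 0.0042 0" --pt "0 -0.1047 0 0.0042 0 0.0065 0" --pt "0 -0.1396 0 0.0053 0 0.0088 0" --pt "0 -0.1745 0 0.0064 0 0.0113 0" --pt "0 -0.2094 0 0.0074 0 0.0137 0" --pt "0 -0.2094 0 0.0074 0 0.0137 0"

```text
clock: 28.0
eef_pos: [543.6, -124.8, 159.5]
tcp_rot: [3.141, -0.0, 0.12]
contact_force: [0.5, -0.0, -0.8]
opening: 0.124
grasp_force: 98.1
```

```bash
python3 -c "
from h import *
avg(3)"
```

```text
F [ 1.14  0.2  -0.65 -0.   -0.02 -0.03] T [ 5.432834e+02 -1.247733e+02  1.596239e+02  3.141300e+00 -1.000000e-03
  1.200000e-01] t 28.15 0.12397131334930792
```

Request:
move_arm --pt "0 0 0 0.001 0 -0.001 0" --pt "0 0 0 0.0015 0 -0.005 0" --pt "0 0 0 0.002 0 -0.015 0" --pt "0 0 0 0.002 0 -0.03 0" --pt "0 0 0 0.002 0 -0.045 0" --pt "0 0 0 0.002 0 -0.055 0" --pt "0 0 0 0.002 0 -0.058 0" --pt "0 0 0 0.002 0 -0.058 0"

```text
clock: 29.15
eef_pos: [545.1, -124.6, 217.8]
tcp_rot: [3.141, -0.001, 0.12]
contact_force: [0.1, -0.3, -2.1]
opening: 0.126
grasp_force: 98.1
```

Run:
```python
from h import *
p,d=avg(6);q,e=grab_frame("top")
plan([523,165,225],-7.6)
a=cv2.resize(q[205:295,375:465,::-1],(400,400),interpolation=cv2.INTER_CUBIC);b=cv2.resize(p[120:240,270:390,::-1],(400,400),interpolation=cv2.INTER_CUBIC)
cv2.imwrite("pics/c6.png",np.hstack([a,b]))
```

```text
F [ 0.37  0.16 -1.81  0.   -0.03 -0.02] T [ 5.449294e+02 -1.245283e+02  2.173326e+02  3.141400e+00 -2.000000e-04
  1.198000e-01] t 29.45 0.12631696472465537
turn [ 2.000e-04 -4.000e-04  2.525e-01] shift m [ 0.0127 -0.2901 -0.0076]
```

View pics/c6.png

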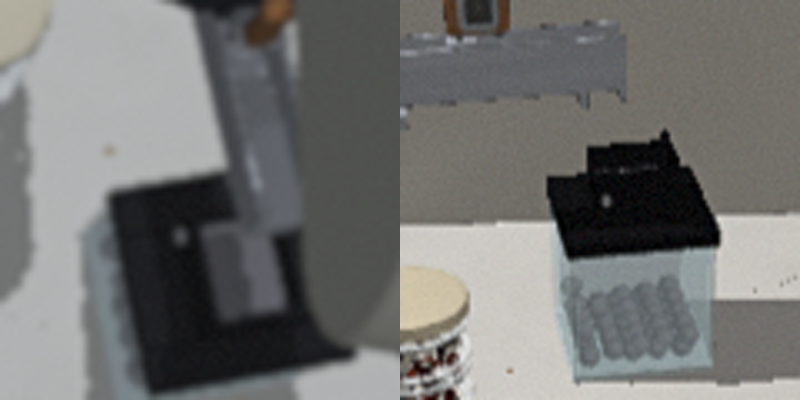

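The picture shows the flap shut, the jar undisturbed, and a new bead on top of the pile at (570,285). The load is about 0.6 N lighter, so the chute is empty. I'll carry it back to its original place.

Request:
move_arm --pt "0 0 0.01 0 -0.008 0 0" --pt "0 0 0.03 0.001 -0.03 0 0" --pt "0 0 0.065 0.003 -0.07 0 0" --pt "0 0 0.1 0.005 -0.115 0 0" --pt "0 0 0.14 0.007 -0.16 0 0" --pt "0 0 0.18 0.009 -0.205 0 0" --pt "0 0 0.22 0.011 -0.25 0 0" --pt "0 0 0.252 0.0127 -0.282 0 0"

```text
clock: 30.5
eef_pos: [523.5, 159.1, 217.7]
tcp_rot: [-3.141, -0.001, -0.133]
contact_force: [0.1, -1.2, -2.9]
opening: 0.126
grasp_force: 98.0
```

Request:
move_arm --pt "0 0 0 0 -0.004 0 0" --pt "0 0 0 0 -0.008 0.004 0" --pt "0 0 0 0 -0.008 0.02 0" --pt "0 0 0 0 -0.008 0.045 0" --pt "0 0 0 0 -0.008 0.075 0" --pt "0 0 0 0 -0.008 0.1 0" --pt "0 0 0 0 -0.008 0.115 0" --pt "0 0 0 0 -0.008 0.115 0"

```text
clock: 31.5
eef_pos: [524.5, 164.0, 101.3]
tcp_rot: [3.14, 0.001, -0.133]
contact_force: [-0.4, -0.1, -1.7]
opening: 0.126
grasp_force: 98.0
```

```bash
python3 -c "
from h import *
avg(3);plan([523,165,56],-7.6)"
```

```text
F [ 0.26  0.37 -1.38 -0.01 -0.02  0.01] T [ 5.256120e+02  1.645880e+02  1.029441e+02  1.047100e+00 -1.300000e-03
 -1.326000e-01] t 31.65 0.12843633893268133
turn [-0.0003 -0.0022  0.0002] shift m [-0.003   0.0002  0.0474]
```

Request:
move_arm --pt "0 0 0 0 0 0.01 0" --pt "0 0 0 0 0 0.025 0" --pt "0 0 0 0 0 0.038 0" --pt "0 0 0 0 0 0.045 0" --pt "0 0 0 0 0 0.048 0" --pt "0 0 0 0 0 0.05 0" --pt "0 0 0 0 0 0.051 0" --pt "0 0 0 0 0 0.051 0"

```text
clock: 32.65
eef_pos: [525.5, 164.8, 51.9]
tcp_rot: [3.142, -0.001, -0.132]
contact_force: [0.0, -0.1, -2.2]
opening: 0.123
grasp_force: 98.1
```

```bash
python3 -c "
from h import *
avg(4)"
```

```text
F [-0.12  0.16 -1.92 -0.01 -0.    0.01] T [ 5.254674e+02  1.648194e+02  5.190470e+01  3.141500e+00 -1.400000e-03
 -1.322000e-01] t 32.85 0.12660750652313174
```

Request:
move_arm --pt "0 0 0 0 0 0.0005 0" --pt "0 0 0 0 0 0.001 0" --pt "0 0 0 0 0 0.0013 0" --pt "0 0 0 0 0 0.0013 0" --pt "0 0 0 0 0 0.0013 0"

```text
clock: 33.48
eef_pos: [525.4, 164.8, 51.1]
tcp_rot: [3.141, -0.001, -0.132]
contact_force: [-2.6, -0.6, 7.3]
opening: 0.126
grasp_force: 99.7
```

```bash
python3 -c "
from h import *
avg(4)"
```

```text
F [-2.95 -0.33  7.59 -0.13  0.4   0.03] T [ 5.253878e+02  1.648239e+02  5.106320e+01  3.141500e+00 -1.200000e-03
 -1.322000e-01] t 33.675 0.12373104445292263
```

On the table. I'll ease up slightly, open to 50 mm, and retreat straight up.

Request:
move_arm --pt "0 0 0 0 0 -0.0006 0" --pt "0 0 0 0 0 -0.0006 0.005" --pt "0 0 0 0 0 -0.0006 0.014" --pt "0 0 0 0 0 -0.0006 0.03" --pt "0 0 0 0 0 -0.0006 0.05" --pt "0 0 0 0 0 -0.0006 0.05" --pt "0 0 0 0 0 -0.0006 0.05" --pt "0 0 0 0 0 -0.0006 0.05" --grip_force 20

```text
clock: 34.67
eef_pos: [525.4, 164.8, 51.0]
tcp_rot: [3.141, -0.001, -0.132]
contact_force: [-0.4, 0.8, -0.5]
opening: 0.584
grasp_force: 0.0
```

Request:
move_arm --pt "0 0 0 0 0 -0.005 0.05" --pt "0 0 0 0 0 -0.02 0.05" --pt "0 0 0 0 0 -0.045 0.05" --pt "0 0 0 0 0 -0.08 0.05" --pt "0 0 0 0 0 -0.12 0.05" --pt "0 0 0 0 0 -0.15 0.05" --pt "0 0 0 0 0 -0.17 0.05" --pt "0 0 0 0 0 -0.17 0.05"

```text
clock: 35.67
eef_pos: [526.2, 165.1, 223.4]
tcp_rot: [-3.14, -0.005, -0.132]
contact_force: [0.0, -0.3, 0.4]
opening: 0.582
grasp_force: 0.0
```

Run:
```python
from h import *
p,d=avg(2);q,e=grab_frame("top")
a=cv2.resize(q[180:320,230:470,::-1],(480,280),interpolation=cv2.INTER_CUBIC);b=cv2.resize(p[150:340,220:440,::-1],(480,310),interpolation=cv2.INTER_CUBIC)
cv2.imwrite("pics/c7.png",np.vstack([a,b]))
```

```text
F [ 0.21 -0.3  -0.67 -0.01 -0.01  0.  ] T [ 5.251720e+02  1.648338e+02  2.214870e+02  3.000000e-04 -2.000000e-03
 -1.322000e-01] t 35.775 0.5887722662252282
```

View pics/c7.png

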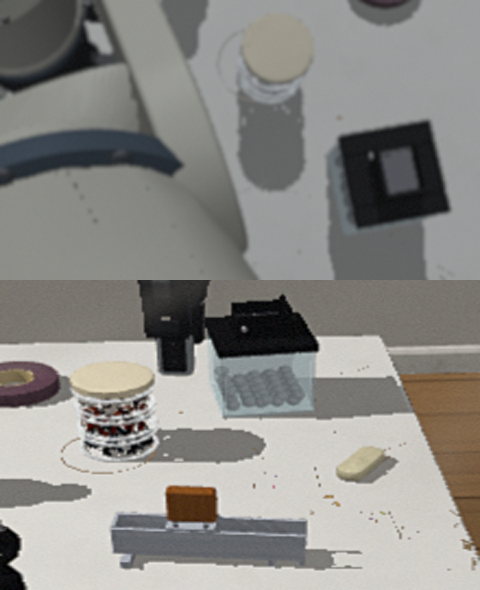

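The chute stands on its feet, the jar and bystanders are in place, no beads are loose on the table, and the gripper is clear above the fin.

```bash
python3 -c "
from rig import order
print(order.sign_off())"
```

```text
the job is handed in; nothing more can be done
None
```

I tipped the beads into the jar and stood the empty chute back on its feet at its original spot, clear of the jar, then signed off at about 36 s; the emptying is inferred from a load about 0.6 N lighter and a new bead on the pile, not a count of all five.

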